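# Sweep the loose pot caps into the collecting tray

### The job

Sweep the three loose red screw caps across the bench with your fingers and in through the open mouth of the low steel tray, so that all three end up wholly inside it, past the ramp and lying flat on its floor. Only push them gently along the surface: do not pinch, press down hard on or lift any cap. Leave the vials, the amber jar lid, the small white reader and the pipette as they are, and finish clear of everything.

Things in the scene. Friction and masses are not known exactly. Their poses are not given: they have to be found in the camera images.
- cap_1: red round screw cap of a specimen pot, one of three alike, 34 mm across and 16 mm high, about 20 g, closed side up, lies loose and flat on the bench and slides easily without rolling; origin at the centre of its underside, z up along its axis; it is not to be pinched or lifted, only pushed with the fingers
- cap_2: red round screw cap of a specimen pot, one of three alike, 34 mm across and 16 mm high, about 20 g, closed side up, lies loose and flat on the bench and slides easily without rolling; origin at the centre of its underside, z up along its axis; it is not to be pinched or lifted, only pushed with the fingers
- cap_3: red round screw cap of a specimen pot, one of three alike, 34 mm across and 16 mm high, about 20 g, closed side up, lies loose and flat on the bench and slides easily without rolling; origin at the centre of its underside, z up along its axis; it is not to be pinched or lifted, only pushed with the fingers
- tray: low steel tray fixed to the bench left of the caps, its open mouth turned roughly to the right (-y). Origin: centre of underside, on the bench; x points from mouth to back wall, z up. Flat floor 3 mm above the bench, from x = -52 to the back wall at +73 mm; inside y = -75 to +75 mm. Back and side walls 4 mm thick, tops at 31 mm; side walls end in 8 mm round posts at x = -52 mm
- tray_mouth (a point): middle of the tray's open mouth, at tray x = -52 mm, y = 0, z = 3 mm, where the flat floor begins. Before it, across the full width, a smooth ramp rises from the bench at tray x = -78 mm to the floor, so a cap pushed along the bench slides up and in. Axes as the tray's
- vial_green_band: white-capped, green-banded glass vial, 24 mm across, 48 mm high, 30 g, standing loose on the bench close to the caps; origin at the centre of its underside; a bystander, to be left standing where it is
- vial_blue_band: orange-capped, blue-banded glass vial, 24 mm across, 48 mm high, 30 g, standing loose on the bench close to the caps; origin at the centre of its underside; a bystander, to be left standing where it is
- jar_lid: amber (orange-brown) round jar lid, 72 mm across, 14 mm high, lying on the bench to the right of the caps; origin at the centre of its underside; a bystander, to be left where it is
- reader: small white hand-held reader with two dark windows, 52 x 78 x 18 mm, lying loose on the bench to the right of the near microscope; origin at the centre of its underside, long axis y; a bystander
- dosing_pipette: white laboratory pipette, 36 x 241 x 24 mm, lying loose near the front edge of the bench, well to the right of the caps; origin at the centre of its underside, long axis y; a bystander
- microscope_a: fixed white microscope behind and to the right of the caps, about 0.35 m tall, reaching about 130 mm towards the robot from its origin and 70 mm to either side; origin on the bench; an obstacle for arm and gripper, not part of the job
There are look-alikes about, which are no part of the job. What is shaped like the cap_3 but brown, pink or yellow is not meant.

How it is judged (in metres and radians):
At the end, for the whole second after the job is handed in: All three red caps lie still and flat (tilt under 0.2 rad, underside less than 10 mm above the bench) inside the tray: centre between x = -40 mm and the back wall and between the side walls, in the tray's frame (x of cap_1 in the frame of tray between -0.04 and 0.073 m and y of cap_1 in the frame of tray between -0.075 and 0.075 m and height (world z) of each of cap_1, cap_2, cap_3 below 0.01 m and angle between each of cap_1, cap_2, cap_3's own z axis and vertical below 0.2 rad and linear speed of each of cap_1, cap_2, cap_3 below 0.02 m/s and x of cap_2 in the frame of tray between -0.04 and 0.073 m and y of cap_2 in the frame of tray between -0.075 and 0.075 m and x of cap_3 in the frame of tray between -0.04 and 0.073 m and y of cap_3 in the frame of tray between -0.075 and 0.075 m); the robot touches nothing.
It fails at once if a cap is lifted more than 30 mm off the bench (height (world z) of any of cap_1, cap_2, cap_3 above 0.03 m).
It fails at once if a cap is pinched, pressed down or jammed with the fingers harder than 20 N (contact force between the fingers and cap_1 above 20 N or contact force between the fingers and cap_2 above 20 N or contact force between the fingers and cap_3 above 20 N).
It fails at once if a bystander (either vial, the amber jar lid, the reader or the pipette) is moved more than 15 mm (distance of any of vial_green_band, vial_blue_band, jar_lid, reader, dosing_pipette from where it was at the start of the episode above 0.015 m).
It fails at once if a vial is tipped (angle between any of vial_green_band, vial_blue_band's own z axis and vertical above 0.5 rad).
It also fails if it takes over 54 s, if anything falls off the work surface, if the arm or the gripper's body presses on something with over 40 N, if the wrist force passes 120 N, or if a joint passes its speed limit or range.

### The arm

A 7-joint arm with a two-finger parallel gripper is mounted at the origin on a cart in front of the work surface, level with it; the furniture and walls round the work are solid. World frame = base frame: x ahead of the robot, y to its left, z up, the work surface at z = 0. Lengths are in mm, angles in rad, forces in N, time in s.
With the tool pointing down it reaches from about 400 to 875 mm from the base axis. Payload 4.4 kg.
Tool frame: the origin (TCP) lies at the very end of the fingers, on their centre line; the grasp point (between the pads) lies 19 mm behind it; z points along the fingers, y is the line along which they close (so a half turn about z gives the same grasp; the last joint's range is limited). The gripper opens to 85 mm and grips with 20 to 120 N. Pads are 22 mm wide; open, the fingers measure 114 mm over their backs; the gripper's body (76 mm by 85 mm) begins 54 mm behind the grasp point. The pads swing forward as they close: fully open they stand 13 mm farther back than shut.
Start: joints at [1.262, 0.628, 0.038, 1.517, -0.027, 0.996, -0.02], TCP at [156.301, -630.942, 231.313] pointing down, gripper open.
Joint ranges: [-3.06, 3.06], [-0.37, 2.12], [-1.25, 1.32], [0.18, 2.47], [-1.1, 4.24], [0.23, 1.98], [-2.94, 2.94]. Speed limits (rad/s): [2.57, 2.57, 3.14, 3.14, 3.14, 3.14, 3.14].

### API

Orientations are given as [roll, pitch, yaw] about the fixed x, y, z axes, in that order (R = Rz(yaw) Ry(pitch) Rx(roll)).
In Python, from cell import read_state, get_image, camera_info, finish_job gives the robot as it stands.
- The arm moves only by the tool play_rows, never from a script. Its argument "deltas" is one flat list of numbers, 7 for each row, row after row: the shift along the tool's x, y, z in mm, then the turn, a rotation vector about the tool's x, y, z in rad, then the opening, from 0 (shut) to 1 (fully open). In form: [dx, dy, dz, ax, ay, az, grip, dx, dy, dz, ax, ay, az, grip, ...]. A call has 1 to 10 rows; each row is the pose to reach, as a shift and turn from the pose commanded when the call began, along the tool's axes at that moment; what a row does not reach only later rows make up. A row lasts 1/8 s, in which the tool goes at most 62.5 mm and 10.7 degrees, less where a joint would pass 70% of its speed; a pose out of reach is approached as far as the arm can. A call with a gripper value outside its range is refused whole. The fingers move at their own pace and stop on an object; the grip force is fixed at half the most. Time passes only in rows, so rows that repeat a pose let the fingers close. It gives the time, the measured TCP pose, the force, the opening and the grip force at its end, in the units of the state.
- read_state(): the state, without advancing time (a new reading comes with each control period).
- get_image(name): name is "scene" or "top"; returns the picture (480x640x3 uint8, red, green, blue); there is no depth.
- camera_info(name): a dict with "fx", "fy", "cx", "cy" (pixels), "T" (4x4, takes a point from camera to world coordinates). Camera axes: x right, y down, z forward; pixel columns grow to the right and rows downward; lengths in mm; the calibration is good to about 2 mm. A picture is of the moment at which its call begins. camera_info takes no time and is no camera call.
- finish_job(): hands the job in; it is judged then, once.
The state is a dict: "clock": time; "qpos": joint angles; "qd": joint speeds; "tau": joint torques, N m; "eef_pos": TCP position; "tool_rot": TCP orientation; "force": force on the tool from outside, world axes, zero at the start; "torque": the same for the moment, N m; "width": finger opening in mm; "gripper_force": force on a finger pad.
Only numpy, scipy, OpenCV 4.12 (cv2) and the standard library are available. Lean on these libraries where they do the work, as an engineer would, in place of code of your own. Each camera call takes 0.05 s, during which the arm holds its last target. There are 200 camera calls.

## Working session

There is one attempt and no reset: what is moved stays moved. The work goes in short steps, Python scripts to look and compute and a tool call to move; the robot and the scene stay as the last step left them, time stands still between calls to the robot, and variables do not carry over. Pictures are saved under pics/ and viewed, at most 10 in all, crops included, and the job is handed in when it is done.

Besides the shell and the picture viewer there is one more tool, called after ">>>" as name(argument=value, ...) on one line, values as JSON. play_rows: Moves the arm, as the interface text tells. Its arguments: {"type":"object","properties":{"deltas":{"type":"array"}},"required":["deltas"]}

```bash
mkdir -p pics
cat > h.py <<'E'
import numpy as np, cv2
from cell import *
def grab(n,f):
    im=get_image(n); cv2.imwrite('pics/'+f,im[:,:,::-1]); return im
def ray(n,u,v,z):
    c=camera_info(n);T=np.array(c['T']);d=T[:3,:3]@[(u-c['cx'])/c['fx'],(v-c['cy'])/c['fy'],1];o=T[:3,3]
    return (o+d*(z-o[2])/d[2])[:2].round(1)
def proj(n,p):
    c=camera_info(n);T=np.linalg.inv(np.array(c['T']));q=T[:3,:3]@np.array(p)+T[:3,3]
    return (c['fx']*q[0]/q[2]+c['cx'],c['fy']*q[1]/q[2]+c['cy'])
E
python3 - <<'E'
from h import *
for n in('top','scene'):
    grab(n,n+'0.png');c=camera_info(n);print(n,c['fx'],np.array(c['T']).round(2).tolist())
s=read_state();print(s)
E
```

```text
top 436.0543768146086 [[0.01, -0.99, 0.13, 428.66], [-1.0, -0.01, -0.01, -0.74], [0.01, -0.13, -0.99, 1163.59], [0.0, 0.0, 0.0, 1.0]]
scene 442.5744388771787 [[-0.61, -0.47, 0.63, -65.74], [-0.79, 0.38, -0.48, 491.95], [-0.01, -0.79, -0.61, 649.96], [0.0, 0.0, 0.0, 1.0]]
{'clock': 0.1, 'qpos': array([ 1.26219191,  0.62926369,  0.03847492,  1.51826399, -0.02700581,
        0.99630806, -0.01998793]), 'qd': array([ 0.00077617, -0.00319984,  0.00167064, -0.00416038, -0.00047395,
       -0.00129063,  0.00022417]), 'tau': array([ 2.72999656e-03, -5.64530683e+01,  1.23081788e+00, -1.93971473e+01,
        1.14486966e-02,  5.49795004e-03, -9.23952967e-06]), 'eef_pos': array([ 156.15580958, -630.38518579,  230.47636549]), 'tool_rot': array([-3.13986864e+00,  3.07861516e-05,  2.42789046e-01]), 'force': array([-0.14164617,  0.18198597,  0.99627245]), 'torque': array([-0.04529452, -0.01601531, -0.02560811]), 'gripper_force': 0.0, 'width': 85.43377023908693}
```

View pics/top0.png

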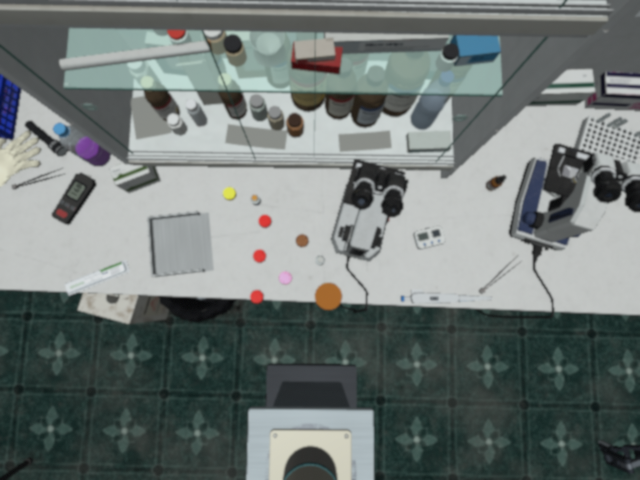

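View pics/scene0.png

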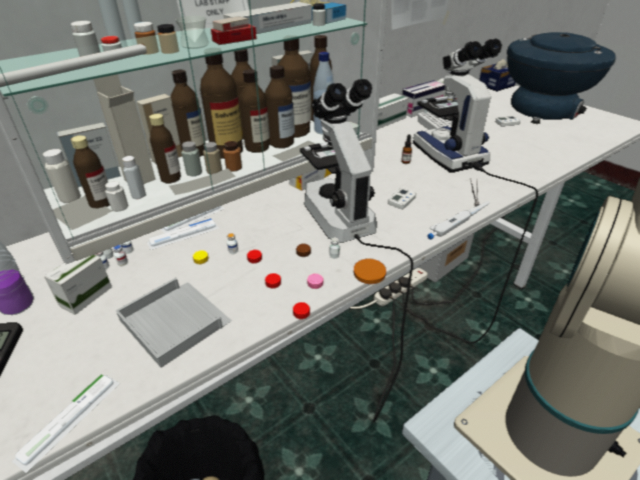

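Red caps in top are at about (265,221), (260,256) and (257,297). The look-alikes are yellow (229,194), brown (302,241) and pink (285,279), which are the wrong colour. The orange vial is at (256,200), the white vial at (321,260), the jar lid at (328,296) and the tray around (181,244).

Run:
```python
from h import *
for n in('top','scene'):
    im=cv2.imread(f'pics/{n}0.png');h=cv2.cvtColor(im,cv2.COLOR_BGR2HSV)
    H,S,V=[h[:,:,i].astype(int) for i in range(3)]
    m={'red':((H<5)|(H>174))&(S>190)&(V>120),'pink':(H>140)&(H<173)&(S>60)&(V>180),'yel':(H>22)&(H<35)&(S>150)&(V>150),'brn':(H>4)&(H<18)&(S>110)}
    for k,mm in m.items():
        N,_,st,ce=cv2.connectedComponentsWithStats(mm.astype(np.uint8))
        for i in range(1,N):
            u,v=ce[i]
            if st[i,4]>15 and v>180 and u<420: 
                z=14 if st[i,4]>550 else 13 
                print(n,k,ce[i].round(1),st[i,4],ray(n,u,v,z))
a=cv2.imread('pics/top0.png')[170:320,130:350];cv2.imwrite('pics/topc.png',cv2.resize(a,None,fx=3.6,fy=3.6,interpolation=cv2.INTER_CUBIC))
a=cv2.imread('pics/scene0.png')[220:380,100:420];cv2.imwrite('pics/scenec.png',cv2.resize(a,None,fx=2.5,fy=2.5,interpolation=cv2.INTER_CUBIC))
```

```text
top red [264.6 219.6] 30 [639.2 130.7]
top yel [229.3 193.3] 77 [709.7 227.9]
top brn [301.6 240.2] 77 [584.8  30.8]
top brn [327.9 296.8] 551 [436.3 -40.3]
scene red [253.7 255.6] 119 [630.1 133.7]
scene red [272.4 279.8] 142 [537.1 145. ]
scene red [300.8 309.7] 180 [430.6 148.9]
scene pink [314.7 278.9] 139 [483.5  73.3]
scene yel [199.5 256.1] 127 [705.1 230.7]
scene brn [300.1 181.4] 17 [ 831.4 -144.1]
scene brn [303.  249.6] 130 [578.2  33.8]
scene brn [369.4 270.9] 652 [429.5 -33.9]
```

View pics/topc.png

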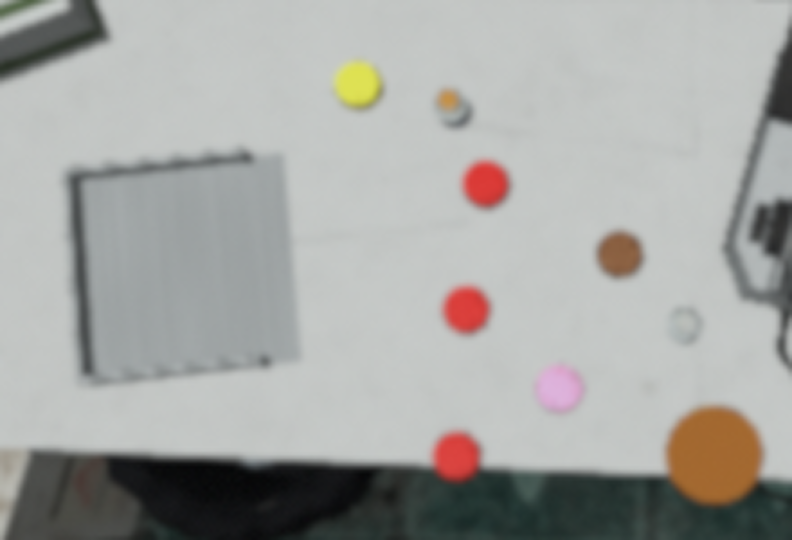

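View pics/scenec.png

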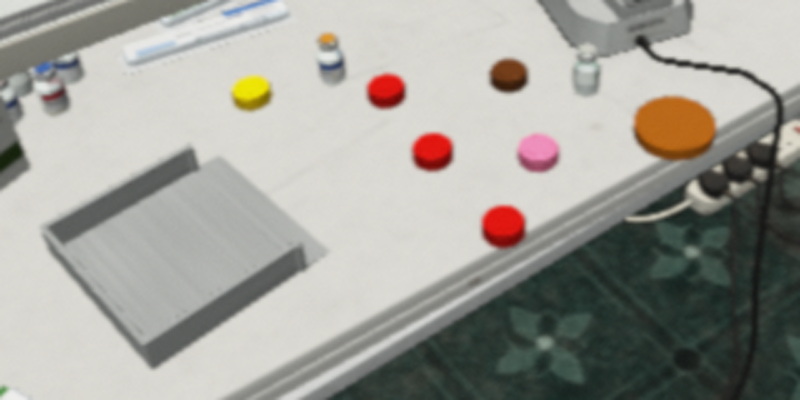

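The crops confirm it: the three saturated red discs in topc are at (487,184), (466,309) and (457,457). Pink (558,388), brown (620,254) and yellow (358,84) are not meant. The tray posts are at about (249,157) and (266,361), and the ramp edge runs from (283,155) to (300,360).

Run:
```python
from h import *
t=lambda x,y,z:ray('top',130+(x-1.3)/3.6,170+(y-1.3)/3.6,z)
s=lambda x,y,z:ray('scene',100+(x-.75)/2.5,220+(y-.75)/2.5,z)
print('caps top z16',t(487,184,14),t(466,309,14),t(457,457,14))
print('pink/brown/yel',t(559,388,14),t(620,254,14),t(358,84,14))
print('caps scn',s(386,86,16),s(432,148,16),s(503,222,16),'pink',s(539,148,16),'brn',s(508,71,16))
print('posts top',t(249,157,31),t(266,361,31),'back',t(70,178,31),t(88,380,31),'ramp',t(283,155,0),t(300,360,0))
print('posts scn',s(192,150,31),s(303,247,31),'back',s(45,232,31),s(152,348,31),'ramp',s(222,158,0),s(328,251,0))
print('vial blue top',t(448,100,48),'scn top',s(328,40,48),'base',s(332,82,0),'green',t(685,318,48),s(587,49,48),s(587,94,0))
print('bench edge',t(457,470,0),s(503,250,0),t(300,465,0))
```

```text
caps top z16 [635.8 129.8] [542.4 142.6] [434.6 146. ]
pink/brown/yel [485.4  73.1] [584.7  30.2] [710.4 228.2]
caps scn [630.9 132. ] [536.3 144.9] [430.7 148.4] pink [480.2  74.3] brn [579.6  32.9]
posts top [650.4 302.3] [501.4 283. ] back [633.1 431.7] [486.2 409.6] ramp [658.4 285.2] [504.4 265.7]
posts scn [643.1 309.6] [491.2 288.7] back [626.7 435.7] [473.3 413.7] ramp [653.1 284.4] [503.2 265.2]
vial blue top [691.2 155.9] scn top [684.6 156.8] base [684.9 159.2] green [534.6 -17.8] [528.3 -17.8] [523.9 -15.2]
bench edge [425.2 147.5] [419.3 157.4] [427.5 262.4]
```

```bash
cat >> h.py <<'E'
from scipy.spatial.transform import Rotation as Ro
def plan(wps):
    """wps: (x,y,z,yawdeg,grip,nrows); prints deltas for play_rows"""
    s=read_state();R0=Ro.from_euler('xyz',s['tool_rot']);p0=np.array(s['eef_pos'])
    p,y=p0.copy(),np.degrees(s['tool_rot'][2]);out=[]
    for *q,yd,g,n in wps:
        for k in range(1,n+1):
            f=k/n;pp=p+(np.array(q)-p)*f;yy=y+(yd-y)*f
            d=R0.inv().apply(pp-p0);a=(R0.inv()*Ro.from_euler('xyz',[np.pi,0,np.radians(yy)])).as_rotvec()
            out+=[*d.round(0 if np.abs(d).max()>100 else 1).tolist(),*a.round(3).tolist(),g]
        p,y=np.array(q,float),yd
    print(p0.round(1),np.degrees(s['tool_rot']).round(1),s['clock']);print(str(out).replace('-0.0,','0,').replace('.0,',',').replace(' ',''))
E
python3 -c "
from h import *
plan([(400,-300,220,52,.25,7)]) 
plan([(330,-400,220,40,.25,5),(400,-300,220,52,.25,2),(490,0,200,80,.25,3)])"
```

```text
[ 156.2 -630.4  230.5] [-179.9    0.    13.9] 0.1
[45.2,-37.4,1.6,-0.002,0,-0.095,0.25,90.3,-74.9,3.1,-0.002,0,-0.19,0.25,135,-112,5,-0.002,0,-0.285,0.25,181,-150,6,-0.002,0,-0.38,0.25,226,-187,8,-0.002,0,-0.475,0.25,271,-225,9,-0.002,0,-0.57,0.25,316,-262,11,-0.002,-0.001,-0.665,0.25]
[ 156.2 -630.4  230.5] [-179.9    0.    13.9] 0.1
[44.8,-36.4,2.2,-0.002,0,-0.091,0.25,89.7,-72.7,4.3,-0.002,0,-0.182,0.25,134,-109,6,-0.002,0,-0.273,0.25,179,-145,9,-0.002,0,-0.364,0.25,224,-182,11,-0.002,0,-0.455,0.25,270,-222,11,-0.002,0,-0.56,0.25,316,-262,11,-0.002,-0.001,-0.665,0.25,369,-352,18,-0.002,-0.001,-0.828,0.25,422,-442,25,-0.002,-0.001,-0.991,0.25,476,-532,31,-0.002,-0.001,-1.153,0.25]
```

>>> play_rows(deltas=[45, -37, 2, 0, 0, -0.095, 0.25, 90, -75, 3, 0, 0, -0.19, 0.25, 135, -112, 5, 0, 0, -0.285, 0.25, 181, -150, 6, 0, 0, -0.38, 0.25, 226, -187, 8, 0, 0, -0.475, 0.25, 271, -225, 9, 0, 0, -0.57, 0.25, 316, -262, 11, 0, 0, -0.665, 0.25])

```text
clock: 0.98
eef_pos: [400.9, -299.0, 220.2]
tool_rot: [3.142, 0.0, 0.911]
force: [1.1, 0.2, 0.4]
width: 21.3
gripper_force: 0.0
```

```bash
python3 -c "
from h import *
plan([(500,60,190,90,.25,8),(500,60,190,90,.25,1)])"
```

```text
[ 400.9 -299.   220.2] [180.    0.   52.2] 0.975
[43.1,-17.7,3.8,0,0,-0.082,0.25,86.1,-35.5,7.6,0,0,-0.165,0.25,129,-53,11,0,0,-0.247,0.25,172,-71,15,0,0,-0.33,0.25,215,-89,19,0,0,-0.412,0.25,258,-106,23,0,0,-0.495,0.25,301,-124,26,0,0,-0.577,0.25,344,-142,30,0,0,-0.66,0.25,344,-142,30,0,0,-0.66,0.25]
```

>>> play_rows(deltas=[43, -18, 4, 0, 0, -0.082, 0.25, 86, -36, 8, 0, 0, -0.165, 0.25, 129, -53, 11, 0, 0, -0.247, 0.25, 172, -71, 15, 0, 0, -0.33, 0.25, 215, -89, 19, 0, 0, -0.412, 0.25, 258, -106, 23, 0, 0, -0.495, 0.25, 301, -124, 26, 0, 0, -0.577, 0.25, 344, -142, 30, 0, 0, -0.66, 0.25])

```text
clock: 1.98
eef_pos: [500.0, 59.2, 190.0]
tool_rot: [-3.141, 0.0, 1.57]
force: [1.3, -1.1, -0.2]
width: 21.2
gripper_force: 0.0
```

```bash
python3 -c "
from h import *
plan([(639,80,100,98,.25,5),(639,80,10,98,.25,4),(639,80,6,98,.25,1)])"
```

```text
[500.   59.2 190. ] [-180.    0.   90.] 1.975
[4.2,27.8,18,0,0,-0.028,0.25,8.4,55.6,36,0,0,-0.056,0.25,12.6,83.4,54,0,0,-0.084,0.25,17,111,72,0,0,-0.112,0.25,21,139,90,0,0,-0.14,0.25,21,139,113,0,0,-0.14,0.25,21,139,135,0,0,-0.14,0.25,21,139,158,0,0,-0.14,0.25,21,139,180,0,0,-0.14,0.25,21,139,184,0,0,-0.14,0.25]
```

>>> play_rows(deltas=[4, 28, 18, 0, 0, -0.028, 0.25, 8, 56, 36, 0, 0, -0.056, 0.25, 13, 83, 54, 0, 0, -0.084, 0.25, 17, 111, 72, 0, 0, -0.112, 0.25, 21, 139, 90, 0, 0, -0.14, 0.25, 21, 139, 113, 0, 0, -0.14, 0.25, 21, 139, 135, 0, 0, -0.14, 0.25, 21, 139, 158, 0, 0, -0.14, 0.25, 21, 139, 178, 0, 0, -0.14, 0.25, 21, 139, 184, 0, 0, -0.14, 0.25])

```text
clock: 3.22
eef_pos: [637.9, 78.2, 4.7]
tool_rot: [-3.139, 0.0, 1.708]
force: [-0.7, -0.8, -0.1]
width: 21.3
gripper_force: 0.0
```

Run:
```python
from h import *
s=read_state();print(s['eef_pos'],s['tool_rot'],s['force'])
im=grab('scene','s1.png')[:,:,::-1]
cv2.imwrite('pics/s1c.png',cv2.resize(im[200:360,140:400],None,fx=3,fy=3,interpolation=cv2.INTER_CUBIC))
```

```text
[637.89699418  78.19620727   4.72259448] [-3.13907108e+00  2.00278420e-04  1.70789685e+00] [-0.6514192  -0.79537285 -0.12162622]
```

View pics/s1c.png

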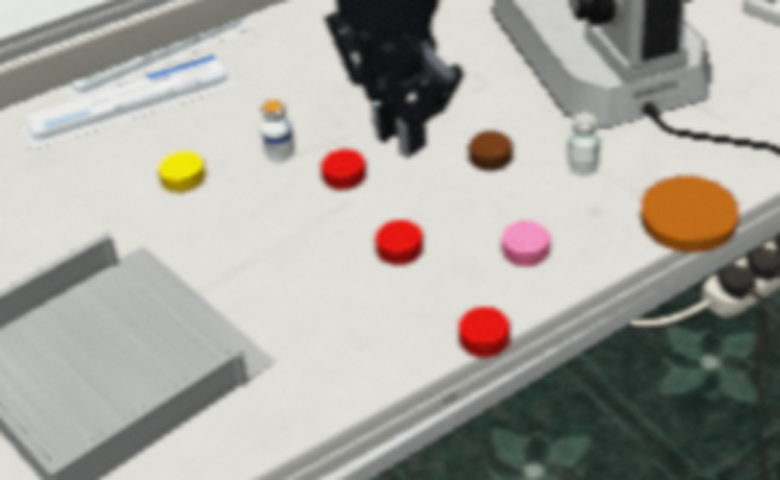

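The fingers (crop tips (383,140) and (411,150)) stand behind the far red cap (343,168), clear of the vial. Pushing.

>>> play_rows(deltas=[6, 0, -1.5, 0, 0, 0, 0.25, 16, 0, -1.5, 0, 0, 0, 0.25, 28, 0, -1.5, 0, 0, 0, 0.25, 40, 0, -1.5, 0, 0, 0, 0.25, 52, 0, -1.5, 0, 0, 0, 0.25, 64, 0, -1.5, 0, 0, 0, 0.25, 76, 0, -1.5, 0, 0, 0, 0.25, 88, 0, -1.5, 0, 0, 0, 0.25, 96, 0, -1.5, 0, 0, 0, 0.25, 100, 0, -1.5, 0, 0, 0, 0.25])

```text
clock: 4.53
eef_pos: [625.1, 178.2, 7.8]
tool_rot: [-3.142, -0.0, 1.708]
force: [-0.0, -1.1, 0.3]
width: 21.2
gripper_force: 0.2
```

```bash
cat >> h.py <<'E'
def reds(f):
    im=grab('scene',f)[:,:,::-1];h=cv2.cvtColor(np.ascontiguousarray(im),cv2.COLOR_BGR2HSV);H,S,V=[h[:,:,i].astype(int) for i in range(3)]
    mm=((H<5)|(H>174))&(S>190)&(V>90);N,_,st,ce=cv2.connectedComponentsWithStats(mm.astype(np.uint8))
    for i in range(1,N):
        u,v=ce[i]
        if st[i,4]>40 and v>200:
            p=ray('scene',u,v,13)
            if p[1]>270: p=ray('scene',u,v,16)
            d=p-np.array([565,347.5]);print('red',ce[i].round(0),st[i,4],p,'tray',(d@[-.13,.991]).round(),(d@[-.991,-.13]).round())
    return im
E
python3 -c "
from h import *
reds('s2.png');s=read_state();print(s['force'])
plan([(600.6,365,6.5,97.5,.25,16)])"
```

```text
red [230. 272.] 153 [614.8 203.4] tray -149.0 -31.0
red [273. 280.] 151 [535.6 145.2] tray -197.0 55.0
red [301. 310.] 194 [429.4 149.1] tray -179.0 160.0
[0.50431022 0.67303906 0.23865186]
[625.1 178.5   7.8] [180.   -0.   97.9] 4.575
[11.8,0.1,0.1,0,0,0,0.25,23.5,0.2,0.2,0,0,0.001,0.25,35.3,0.3,0.3,0,0,0.001,0.25,47,0.3,0.4,0,0,0.002,0.25,58.8,0.4,0.4,0,0,0.002,0.25,70.5,0.5,0.5,0,0,0.003,0.25,82.3,0.6,0.6,0,0,0.003,0.25,94,0.7,0.7,0,0,0.003,0.25,106,1,1,0,0,0.004,0.25,118,1,1,0,0,0.004,0.25,129,1,1,0,0,0.005,0.25,141,1,1,0,0,0.005,0.25,153,1,1,0,0,0.006,0.25,165,1,1,0,0,0.006,0.25,176,1,1,0,0,0.006,0.25,188,1,1,0,0,0.007,0.25]
```

>>> play_rows(deltas=[8, 0, 1, 0, 0, 0, 0.25, 18, 0, 1, 0, 0, 0, 0.25, 29, 0, 1, 0, 0, 0, 0.25, 40, 0, 1, 0, 0, 0, 0.25, 51, 0, 1, 0, 0, 0, 0.25, 62, 0, 1, 0, 0, 0, 0.25, 73, 0, 1, 0, 0, 0, 0.25, 84, 0, 1, 0, 0, 0, 0.25, 95, 0, 1, 0, 0, 0, 0.25, 106, 0, 1, 0, 0, 0, 0.25])

```text
clock: 5.82
eef_pos: [610.8, 282.9, 6.9]
tool_rot: [3.141, 0.0, 1.708]
force: [0.5, -0.5, -0.0]
width: 21.4
gripper_force: 0.3
```

>>> play_rows(deltas=[11, 0, 0, 0, 0, 0, 0.25, 22, 0, 0, 0, 0, 0, 0.25, 33, 0, 0, 0, 0, 0, 0.25, 44, 0, 0, 0, 0, 0, 0.25, 55, 0, 0, 0, 0, 0, 0.25, 65, 0, 0, 0, 0, 0, 0.25, 73, 0, 0, 0, 0, 0, 0.25, 79, 0, 0, 0, 0, 0, 0.25, 82, 0, 0, 0, 0, 0, 0.25])

```text
clock: 6.95
eef_pos: [599.5, 364.1, 6.8]
tool_rot: [3.142, 0.0, 1.708]
force: [-0.0, 0.6, 0.1]
width: 21.1
gripper_force: 0.1
```

```bash
python3 -c "
from h import *
im=reds('s3.png');cv2.imwrite('pics/s3c.png',cv2.resize(im[200:380,100:400],None,fx=2.6,fy=2.6,interpolation=cv2.INTER_CUBIC))
plan([(604,340,6.5,97.5,.25,3),(604,340,130,97.5,.25,4)])"
```

```text
red [273. 280.] 152 [535.7 145.2] tray -197.0 55.0
red [301. 310.] 192 [429.4 149.2] tray -179.0 160.0
red [151. 318.] 220 [589.9 388. ] tray 37.0 -30.0
[599.5 364.4   6.9] [180.   -0.   97.9] 7.0
[-8.3,0.4,0.1,0,0,0.002,0.25,-16.5,0.8,0.2,0,0,0.004,0.25,-24.8,1.1,0.3,0,0,0.006,0.25,-24.8,1.1,-30.5,0,0,0.006,0.25,-24.8,1.1,-61.4,0,0,0.006,0.25,-24.8,1.2,-92.3,0,0,0.006,0.25,-25,1,-123,0,0,0.006,0.25]
```

View pics/s3c.png

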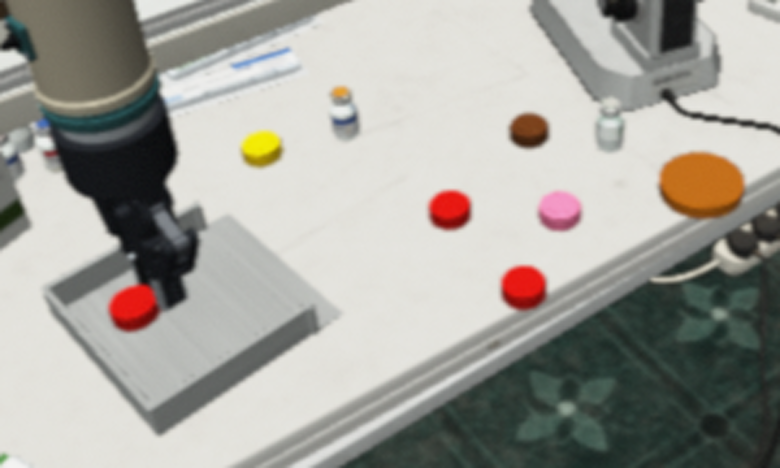

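Cap one lies in the tray (crop (134,307)) and nothing else moved. Next is the middle cap: back off, rise, go round.

>>> play_rows(deltas=[-8, 0, 0, 0, 0, 0, 0.25, -17, 1, 0, 0, 0, 0, 0.25, -25, 1, 0, 0, 0, 0, 0.25, -25, 1, -30, 0, 0, 0, 0.25, -25, 1, -70, 0, 0, 0, 0.25, -25, 1, -110, 0, 0, 0, 0.25])

```text
clock: 7.75
eef_pos: [604.2, 338.0, 117.8]
tool_rot: [-3.141, 0.0, 1.707]
force: [0.3, 0.6, 0.9]
width: 21.0
gripper_force: 0.0
```

```bash
python3 -c "
from h import *
plan([(538,94,110,88.6,.25,6),(538,94,40,88.6,.25,2),(538,94,10,88.6,.25,1),(538,94,6.5,88.6,.25,1)])"
```

```text
[604.2 338.  117.8] [-180.     0.    97.8] 7.75
[-38.8,-16.4,1.3,0,0,0.027,0.25,-77.6,-32.9,2.6,0,0,0.054,0.25,-116,-49,4,0,0,0.08,0.25,-155,-66,5,0,0,0.107,0.25,-194,-82,7,0,0,0.134,0.25,-233,-99,8,0,0,0.161,0.25,-233,-99,43,0,0,0.161,0.25,-233,-99,78,0,0,0.161,0.25,-233,-99,108,0,0,0.161,0.25,-233,-99,111,0,0,0.161,0.25]
```

>>> play_rows(deltas=[-39, -16, 1, 0, 0, 0.027, 0.25, -78, -33, 3, 0, 0, 0.054, 0.25, -116, -49, 4, 0, 0, 0.08, 0.25, -155, -66, 5, 0, 0, 0.107, 0.25, -194, -82, 7, 0, 0, 0.134, 0.25, -233, -99, 8, 0, 0, 0.161, 0.25, -233, -99, 43, 0, 0, 0.161, 0.25, -233, -99, 78, 0, 0, 0.161, 0.25, -233, -99, 103, 0, 0, 0.161, 0.25, -233, -99, 110, 0, 0, 0.161, 0.25])

```text
clock: 9.0
eef_pos: [536.8, 93.9, 5.6]
tool_rot: [-3.139, 0.001, 1.546]
force: [-0.1, 0.1, -0.1]
width: 21.9
gripper_force: 0.0
```

```bash
python3 -c "
from h import *
reds('s4.png')
plan([(545,361,6.5,88.6,.25,25)])"
```

```text
red [273. 280.] 151 [535.6 145.2] tray -197.0 55.0
red [301. 310.] 193 [429.4 149.2] tray -179.0 160.0
red [151. 318.] 214 [589.1 388.8] tray 38.0 -29.0
[537.   94.1   5.7] [-179.9    0.    88.6] 9.05
[10.7,0.1,0,-0.002,0.001,0,0.25,21.4,0.1,-0.1,-0.002,0.001,0,0.25,32,0.2,-0.1,-0.002,0.001,0,0.25,42.7,0.2,-0.2,-0.002,0.001,0,0.25,53.4,0.3,-0.2,-0.002,0.001,0,0.25,64.1,0.4,-0.2,-0.002,0.001,0,0.25,74.8,0.4,-0.3,-0.002,0.001,0,0.25,85.4,0.5,-0.3,-0.002,0.001,0,0.25,96.1,0.5,-0.4,-0.002,0.001,0,0.25,107,1,0,-0.002,0.001,0,0.25,117,1,0,-0.002,0.001,0,0.25,128,1,0,-0.002,0.001,0,0.25,139,1,-1,-0.002,0.001,0,0.25,150,1,-1,-0.002,0.001,0,0.25,160,1,-1,-0.002,0.001,0,0.25,171,1,-1,-0.002,0.001,0,0.25,182,1,-1,-0.002,0.001,0,0.25,192,1,-1,-0.002,0.001,0,0.25,203,1,-1,-0.002,0.001,0,0.25,214,1,-1,-0.002,0.001,0,0.25,224,1,-1,-0.002,0.001,0,0.25,235,1,-1,-0.002,0.001,0,0.25,246,1,-1,-0.002,0.001,0,0.25,256,1,-1,-0.002,0.001,0,0.25,267,1,-1,-0.002,0.001,0,0.25]
```

>>> play_rows(deltas=[6, 0, -1, 0, 0, 0, 0.25, 16, 0, -1, 0, 0, 0, 0.25, 27, 0, -1, 0, 0, 0, 0.25, 38, 0, -1, 0, 0, 0, 0.25, 49, 0, -1, 0, 0, 0, 0.25, 60, 0, -1, 0, 0, 0, 0.25, 71, 0, -1, 0, 0, 0, 0.25, 82, 0, -1, 0, 0, 0, 0.25, 93, 0, -1, 0, 0, 0, 0.25, 104, 0, -1, 0, 0, 0, 0.25])

```text
clock: 10.3
eef_pos: [540.3, 199.5, 7.8]
tool_rot: [3.142, -0.0, 1.547]
force: [0.3, 0.1, 0.1]
width: 21.7
gripper_force: 0.2
```

```bash
python3 -c "
from h import *
reds('s5.png');print(read_state()['eef_pos'])"
```

```text
red [240. 297.] 183 [534.7 224.6] tray -118.0 46.0
red [301. 310.] 192 [429.5 149.1] tray -179.0 160.0
red [151. 318.] 214 [589.1 388.8] tray 38.0 -29.0
[540.2579718  201.89310491   7.90372737]
```

Cradled. 158 mm more.

>>> play_rows(deltas=[8, 0, 1, 0, 0, 0, 0.25, 18, 0, 1, 0, 0, 0, 0.25, 29, 0, 1, 0, 0, 0, 0.25, 40, 0, 1, 0, 0, 0, 0.25, 51, 0, 1, 0, 0, 0, 0.25, 62, 0, 1, 0, 0, 0, 0.25, 73, 0, 1, 0, 0, 0, 0.25, 84, 0, 1, 0, 0, 0, 0.25, 95, 0, 1, 0, 0, 0, 0.25, 106, 0, 1, 0, 0, 0, 0.25])

```text
clock: 11.6
eef_pos: [542.8, 305.5, 6.8]
tool_rot: [3.142, -0.0, 1.547]
force: [0.1, -0.2, -0.2]
width: 21.6
gripper_force: 0.1
```

>>> play_rows(deltas=[11, 0, 0, 0, 0, 0, 0.25, 22, 0, 0, 0, 0, 0, 0.25, 32, 0, 0, 0, 0, 0, 0.25, 41, 0, 0, 0, 0, 0, 0.25, 48, 0, 0, 0, 0, 0, 0.25, 53, 0, 0, 0, 0, 0, 0.25, 56, 0, 0, 0, 0, 0, 0.25, 40, 0, 0, 0, 0, 0, 0.25, 30, 0, -10, 0, 0, 0, 0.25, 30, 0, -60, 0, 0, 0, 0.25])

```text
clock: 12.85
eef_pos: [542.0, 330.0, 65.0]
tool_rot: [-3.136, 0.006, 1.544]
force: [0.1, 1.1, -0.6]
width: 21.5
gripper_force: 0.0
```

```bash
python3 -c "
from h import *
reds('s6.png');print(read_state()['eef_pos'])
plan([(540,330,120,88,.25,1),(465,215,120,70,.25,4),(396,108,120,50,.25,4)])"
```

```text
red [301. 310.] 191 [429.5 149.2] tray -179.0 160.0
red [151. 318.] 214 [589.1 388.8] tray 38.0 -29.0
red [163. 333.] 233 [538.6 386. ] tray 42.0 21.0
[546.47773642 334.10213351  73.59433279]
[546.5 334.1  73.6] [179.7  -0.2  88.5] 12.9
[-4.1,-6.1,-46.5,0.006,-0.003,0.008,0.25,-33.4,-24.1,-46.6,0.006,-0.003,0.087,0.25,-62.6,-42.1,-46.8,0.006,-0.003,0.165,0.25,-91.9,-60,-47,0.005,-0.004,0.244,0.25,-121,-78,-47,0.005,-0.004,0.323,0.25,-148,-95,-47,0.005,-0.004,0.41,0.25,-175,-111,-48,0.005,-0.004,0.497,0.25,-203,-128,-48,0.005,-0.004,0.584,0.25,-230,-144,-48,0.005,-0.005,0.672,0.25]
```

>>> play_rows(deltas=[-4, -6, -47, 0, 0, 0, 0.25, -33, -24, -47, 0, 0, 0.087, 0.25, -63, -42, -47, 0, 0, 0.165, 0.25, -92, -60, -47, 0, 0, 0.244, 0.25, -121, -78, -47, 0, 0, 0.323, 0.25, -148, -95, -47, 0, 0, 0.45, 0.25, -175, -111, -48, 0, 0, 0.58, 0.25, -203, -128, -48, 0, 0, 0.68, 0.25, -226, -141, -48, 0, 0, 0.76, 0.25])

```text
clock: 14.02
eef_pos: [396.4, 110.2, 115.6]
tool_rot: [3.141, -0.0, 0.782]
force: [0.2, 0.4, -0.4]
width: 21.2
gripper_force: 0.0
```

```bash
python3 -c "
from h import *
reds('s7.png')
plan([(398.5,113,40,45,.25,3),(398.5,113,10,45,.25,2),(398.5,113,6.5,45,.25,1)])"
```

```text
red [301. 310.] 193 [429.4 149.2] tray -179.0 160.0
red [151. 318.] 215 [589.  388.8] tray 38.0 -29.0
red [163. 333.] 234 [538.7 386. ] tray 42.0 21.0
[393.5 106.8 115.4] [-180.     0.3   44.5] 14.075
[2.7,-0.3,25.1,0,0.005,-0.003,0.25,5.5,-0.6,50.2,0,0.005,-0.006,0.25,8.2,-0.9,75.3,0,0.005,-0.008,0.25,8.3,-0.9,90.3,0,0.005,-0.008,0.25,8,-1,105,0,0.005,-0.008,0.25,8,-1,109,0,0.005,-0.008,0.25]
```

>>> play_rows(deltas=[0, 0, 25, 0, 0, 0, 0.25, 0, 0, 50, 0, 0, 0, 0.25, 0, 0, 75, 0, 0, 0, 0.25, 0, 0, 90, 0, 0, 0, 0.25, 0, 0, 103, 0, 0, 0, 0.25, 0, 0, 108, 0, 0, 0, 0.25])

```text
clock: 14.82
eef_pos: [397.8, 111.7, 6.7]
tool_rot: [3.141, -0.002, 0.786]
force: [0.4, -0.7, 0.4]
width: 21.4
gripper_force: 0.0
```

```bash
python3 -c "
from h import *
im=reds('s8.png');cv2.imwrite('pics/s8c.png',cv2.resize(im[220:400,100:400],None,fx=2.6,fy=2.6,interpolation=cv2.INTER_CUBIC))
print(read_state()['eef_pos'],read_state()['tool_rot'],read_state()['force'])"
```

```text
red [301. 310.] 193 [429.5 149. ] tray -179.0 160.0
red [151. 318.] 214 [589.1 388.8] tray 38.0 -29.0
red [163. 333.] 234 [538.7 386. ] tray 42.0 21.0
[397.36063022 111.68042529   5.72868046] [-3.14076128e+00 -5.17600671e-04  7.85221981e-01] [ 4.62207553e-01  4.70237398e-04 -1.01830383e+00]
```

View pics/s8c.png

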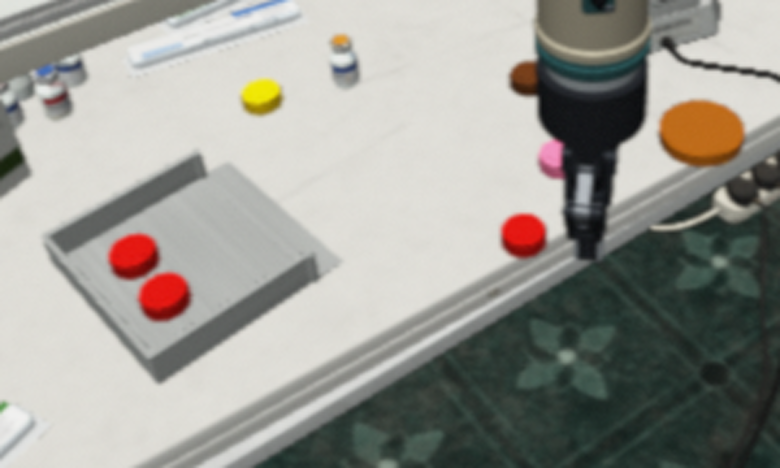

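Two caps lie in the tray (crop (134,256) and (164,296)), and the fingers are behind the third (523,235). Pushing it diagonally away from the edge.

>>> play_rows(deltas=[6, 0, -1, 0, 0, 0, 0.25, 15, 0, -1, 0, 0, 0, 0.25, 23, 0, -1, 0, 0, 0, 0.25, 32, 0, -1, 0, 0, 0, 0.25, 41, 0, -1, 0, 0, 0, 0.25, 50, 0, -1, 0, 0, 0, 0.25, 60, 0, -1, 0, 0, 0, 0.25, 70, 0, -1, 0, 0, 0, 0.25, 77, 0, -1, 0, 0, 0, 0.25, 80, 0, -1, 0, 0, 0, 0.25])

```text
clock: 16.12
eef_pos: [454.0, 169.2, 7.8]
tool_rot: [-3.141, -0.0, 0.787]
force: [-0.1, -0.8, -0.7]
width: 21.0
gripper_force: 0.2
```

```bash
python3 -c "
from h import *
reds('s9.png');print(read_state()['eef_pos'])"
```

```text
red [272. 310.] 125 [465.1 193.6] tray -140.0 119.0
red [151. 318.] 214 [589.1 388.8] tray 38.0 -29.0
red [163. 333.] 235 [538.6 386. ] tray 42.0 21.0
[454.04998028 169.31697937   7.78991139]
```

>>> play_rows(deltas=[7, 0, 1, 0, 0, 0, 0.25, 16, 0, 1, 0, 0, 0, 0.25, 26, 0, 1, 0, 0, 0, 0.25, 36, 0, 1, 0, 0, 0, 0.25, 46, 0, 1, 0, 0, 0, 0.25, 56, 0, 1, 0, 0, 0, 0.25, 65, 0, 1, 0, 0, 0, 0.25, 72, 0, 1, 0, 0, 0, 0.25, 75, 0, 1, 0, 0, 0, 0.25])

```text
clock: 17.3
eef_pos: [506.9, 222.3, 6.8]
tool_rot: [-3.142, -0.0, 0.787]
force: [0.1, -0.4, -0.2]
width: 21.2
gripper_force: 0.1
```

>>> play_rows(deltas=[-15, 0, 0, 0, 0, 0, 0.25, -30, 0, -10, 0, 0, 0, 0.25, -35, 0, -40, 0, 0, 0, 0.25, -35, 0, -55, 0, 0, 0, 0.25, -35, 0, -55, 0, 0, 0, 0.25])

```text
clock: 17.92
eef_pos: [482.9, 197.5, 63.1]
tool_rot: [3.141, -0.003, 0.786]
force: [1.2, 0.8, -0.6]
width: 21.1
gripper_force: 0.0
```

Run:
```python
from h import *
reds('s10.png')
im=get_image('top');im=np.ascontiguousarray(im[:,:,::-1]);h=cv2.cvtColor(im,cv2.COLOR_BGR2HSV);H,S,V=[h[:,:,i].astype(int) for i in range(3)]
N,_,st,ce=cv2.connectedComponentsWithStats((((H<5)|(H>174))&(S>150)&(V>90)).astype(np.uint8))
for i in range(1,N):
    if ce[i][1]>180 and st[i,4]>10: print('top',ce[i].round(1),st[i,4],ray('top',*ce[i],14))
print(read_state()['eef_pos'],read_state()['tool_rot'])
```

```text
red [237. 306.] 187 [517.5 242. ] tray -98.0 61.0
red [151. 318.] 214 [589.1 388.8] tray 38.0 -29.0
red [163. 333.] 234 [538.7 386. ] tray 42.0 21.0
top [167.  234.1] 103 [596.2 388.3]
top [166.8 253.2] 105 [545.3 385.8]
[482.02638515 196.92306284  61.63296698] [ 3.14130593e+00 -4.33930383e-05  7.86419276e-01]
```

```bash
python3 -c "
from h import *
plan([(513,192,60,79,.25,5),(513,192,20,79,.25,2),(513,192,8,79,.25,1),(513,192,6.5,79,.25,2)])"
```

```text
[482.  196.9  61.6] [180.   -0.   45.1] 18.025
[3.7,5.1,0.3,0,0,-0.118,0.25,7.4,10.2,0.7,0,0,-0.237,0.25,11,15.2,1,0,0,-0.355,0.25,14.7,20.3,1.3,0,0,-0.474,0.25,18.4,25.4,1.6,0,0,-0.592,0.25,18.4,25.4,21.6,0,0,-0.592,0.25,18.4,25.4,41.6,0,0,-0.592,0.25,18.4,25.4,53.6,0,0,-0.592,0.25,18.4,25.4,54.4,0,0,-0.592,0.25,18.4,25.4,55.1,0,0,-0.592,0.25]
```

>>> play_rows(deltas=[4, 5, 0, 0, 0, -0.118, 0.25, 7, 10, 1, 0, 0, -0.237, 0.25, 11, 15, 1, 0, 0, -0.355, 0.25, 15, 20, 1, 0, 0, -0.474, 0.25, 18, 25, 2, 0, 0, -0.592, 0.25, 18, 25, 20, 0, 0, -0.592, 0.25, 18, 25, 40, 0, 0, -0.592, 0.25, 18, 25, 52, 0, 0, -0.592, 0.25, 18, 25, 55, 0, 0, -0.592, 0.25, 18, 25, 55, 0, 0, -0.592, 0.25])

```text
clock: 19.27
eef_pos: [512.1, 192.5, 6.7]
tool_rot: [-3.141, -0.0, 1.379]
force: [-0.2, -0.4, -0.2]
width: 21.3
gripper_force: 0.0
```

```bash
python3 -c "
from h import *
reds('s11.png')
plan([(539,311.5,6.5,79,.25,12)])"
```

```text
red [237. 306.] 185 [517.4 242. ] tray -98.0 61.0
red [151. 318.] 214 [589.1 388.8] tray 38.0 -29.0
red [163. 333.] 235 [538.6 386. ] tray 42.0 21.0
[512.4 192.5   7.1] [180.  -0.  79.] 19.325
[10.2,0.3,0.1,0,0,0,0.25,20.3,0.6,0.1,0,0,0,0.25,30.5,0.8,0.2,0,0,0,0.25,40.6,1.1,0.2,0,0,0,0.25,50.8,1.4,0.3,0,0,0,0.25,60.9,1.7,0.3,0,0,0,0.25,71.1,2,0.4,0,0,0,0.25,81.2,2.2,0.4,0,0,0,0.25,91.4,2.5,0.5,0,0,0,0.25,102,3,1,0,0,0,0.25,112,3,1,0,0,0,0.25,122,3,1,0,0,0,0.25]
```

>>> play_rows(deltas=[7, 0, 0, 0, 0, 0, 0.25, 16, 0, 0, 0, 0, 0, 0.25, 25, 1, 0, 0, 0, 0, 0.25, 34, 1, 0, 0, 0, 0, 0.25, 43, 1, 0, 0, 0, 0, 0.25, 52, 1, 0, 0, 0, 0, 0.25, 61, 2, 0, 0, 0, 0, 0.25, 70, 2, 0, 0, 0, 0, 0.25, 76, 2, 0, 0, 0, 0, 0.25, 78, 2, 0, 0, 0, 0, 0.25])

```text
clock: 20.58
eef_pos: [529.1, 268.6, 6.9]
tool_rot: [3.141, 0.0, 1.379]
force: [0.5, -2.1, 0.9]
width: 21.1
gripper_force: 0.9
```

```bash
python3 -c "
from h import *
reds('s12.png');print(read_state()['eef_pos'],read_state()['force'])"
```

```text
red [210. 313.] 167 [530.4 293.8] tray -49.0 41.0
red [151. 318.] 214 [589.1 388.8] tray 38.0 -29.0
red [163. 333.] 234 [538.7 386. ] tray 42.0 21.0
[529.13977405 268.63589935   6.85542496] [-0.73797581  0.0208606   0.68150685]
```

>>> play_rows(deltas=[6, 0, 0, 0, 0, 0, 0.25, 14, 0, 0, 0, 0, 0, 0.25, 22, 0, 0, 0, 0, 0, 0.25, 30, 0, 0, 0, 0, 0, 0.25, 38, 0, 0, 0, 0, 0, 0.25, 44, 0, 0, 0, 0, 0, 0.25, 47, 0, 0, 0, 0, 0, 0.25, 47, 0, 0, 0, 0, 0, 0.25])

```text
clock: 21.62
eef_pos: [538.0, 314.7, 6.8]
tool_rot: [-3.142, -0.0, 1.379]
force: [0.6, -0.0, 1.0]
width: 21.3
gripper_force: 0.0
```

>>> play_rows(deltas=[-10, 0, 0, 0, 0, 0, 0.25, -25, 0, 0, 0, 0, 0, 0.25, -35, 0, -15, 0, 0, 0, 0.25, -50, 0, -55, 0, 0, 0, 0.25, -80, 0, -100, 0, 0, 0, 0.25, -120, 0, -150, 0, 0, 0, 0.25, -150, 0, -180, 0, 0, 0, 0.25, -150, 0, -180, 0, 0, 0, 0.25, -150, 0, -180, 0, 0, 0, 0.25, -150, 0, -180, 0, 0, 0, 0.25])

```text
clock: 22.88
eef_pos: [509.0, 168.0, 186.2]
tool_rot: [-3.14, -0.0, 1.38]
force: [0.1, -0.3, -0.1]
width: 20.7
gripper_force: 0.0
```

```bash
python3 -c "
from h import *
im=reds('s13.png');grab('top','t13.png');cv2.imwrite('pics/s13c.png',cv2.resize(im[220:400,100:400],None,fx=2.6,fy=2.6,interpolation=cv2.INTER_CUBIC))
s=read_state();print(s['eef_pos'],s['qd'].round(3),s['clock'])"
```

```text
red [151. 318.] 214 [589.1 388.8] tray 38.0 -29.0
red [186. 322.] 221 [536.6 340.1] tray -4.0 29.0
red [163. 333.] 235 [538.6 386. ] tray 42.0 21.0
[508.89508403 168.16098364 186.07045795] [-0.     0.001  0.002 -0.002  0.003  0.001 -0.002] 22.975
```

View pics/s13c.png

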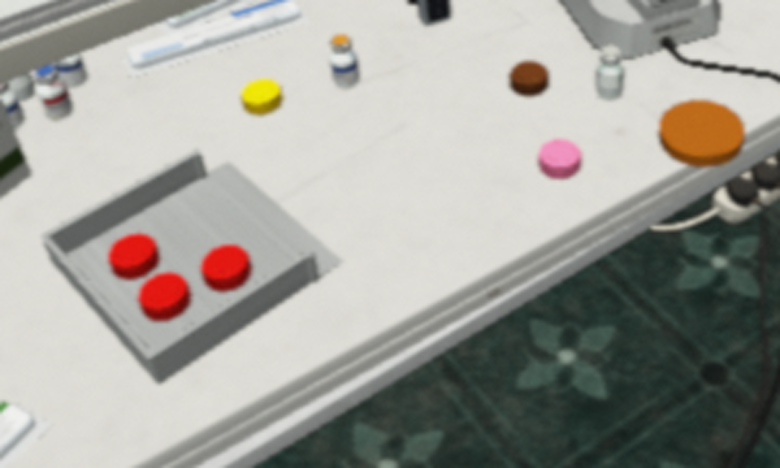

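All three red caps lie flat inside the tray (crop (134,256), (164,296) and (226,267)). The bystanders are where they were, and the arm is clear.

```bash
python3 -c "
from cell import *
print(finish_job())"
```

```text
the job is handed in; nothing more can be done
None
```

All three red caps were swept into the tray and lie flat on its floor, past the ramp; in the last picture the vials and jar lid were where they started (I did not re-check the reader and pipette), the arm was clear, and I handed the job in at about 23 s.

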